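# Index the sample carousel to the green station

## Robot

A 6-joint arm with a two-finger parallel gripper is mounted at the origin on the work surface. World frame = base frame: x ahead of the robot, y to its left, z up, the work surface at z = 0. Lengths are in m, angles in rad, forces in N, time in s.
With the tool pointing down it reaches from about 0.225 to 0.725 m from the base axis. Payload 3.1 kg.
Tool frame: the origin (TCP) lies between the finger pads; the fingertips stand 22 mm ahead of it and the grasp point (between the pads) lies 3 mm ahead of it (bot.finger_overhang is the distance from the TCP to the fingertips, in m); z points along the fingers, x is the direction in which the jaws open and shut, and the axes are right-handed (so a half turn about z gives the same grasp; the last joint's range is limited). The gripper opens to 85 mm and grips with 20 to 120 N. Pads are 22 mm wide; open, the fingers measure 114 mm over their backs; the gripper's body (76 mm by 85 mm) begins 54 mm behind the grasp point. The pads swing forward as they close: fully open they stand 13 mm farther back than shut.
Start: joints at [1.138, 0.048, 0.099, 1.622, 0, 1.443], TCP at [0.158, 0.501, 0.222] pointing down, gripper open.
Joint ranges: [-2.91, 2.91], [-0.99, 1.94], [-1.21, 1.42], [-2.12, 2.29], [-1.49, 1.47], [-3.14, 3.14]. Speed limits (rad/s): [2.79, 2.79, 3.14, 3.14, 3.14, 3.14].

## Interface

Orientations are given as a unit quaternion [w, x, y, z].
In Python, from cell import bot gives the robot as it stands.
- The arm moves only by the shell command python3 -m jog 'ROWS' [FORCE]. ROWS is JSON, a list of rows, each a list of 7 numbers: the shift along the tool's x, y, z in m, then the turn, a rotation vector about the tool's x, y, z in degrees, then the opening, from -1 (shut) to 1 (fully open). In form: [[dx, dy, dz, rx, ry, rz, claw], ...]. A call has 1 to 10 rows; each row is the pose to reach, as a shift and turn from the pose measured when the call began, along the tool's axes at that moment; what a row does not reach only later rows make up. A row lasts 1/12 s, in which the tool goes at most 41.7 mm and 7.16 degrees, less where a joint would pass 70% of its speed; a pose out of reach is approached as far as the arm can. A call with a gripper value outside its range is refused whole. The fingers move at their own pace and stop on an object; FORCE is the grip in N (left out, the last holds). Time passes only in rows, so rows that repeat a pose let the fingers close. It gives the time, the measured TCP pose, the force and the opening at its end, in the units of the state.
- bot.get_state(): the state, without advancing time (a new reading comes with each control period).
- bot.camera(name): name is "scene" or "side" or "wrist"; returns a dict with "color" (384x512x3 uint8, red, green, blue), "intrinsics" (3x3 intrinsics, pixels), "R" (3x3) and "t" (3): a world point X has camera coordinates R X + t. Camera axes: x right, y down, z forward; pixel columns grow to the right and rows downward; lengths in m; the calibration is good to about 2 mm. The wrist camera is an equidistant fisheye: a pixel r from the principal point sees the ray r / f radians off the axis. A picture is of the moment at which its call begins. There is no depth.
- bot.sign_off(): hands the job in, once; it reports no verdict.
The state is a dict: "clock": time; "q": joint angles; "qvel": joint speeds; "tau": joint torques, N m; "tool_pos": TCP position; "tcp_rot": TCP orientation; "force": force on the tool from outside, world axes, zero at the start; "torque": the same for the moment, N m; "grip_width": finger opening in m.
Only numpy, scipy, OpenCV 4.12 (cv2) and the standard library are available. Lean on these libraries where they do the work, as an engineer would, in place of code of your own. Each camera call takes 0.05 s, during which the arm holds its last target. There are 200 camera calls.

## Task

The sample carousel is parked with its sprung index pin in the home slot. Pull the pin up by the red knob, swing the carousel round to the index hole at the green tag and let the pin drop fully home in that hole, then let go of the knob. The holes do not sit exactly at their tags, so find the hole by feel; do not force the pin against the plate, and leave the things standing about undisturbed.

Things in the scene. Friction and masses are not known exactly. Their poses are not given: they have to be found in the camera images.
- plinth: Fixed round white foot of the carousel, 324 mm across, 18 mm thick, on the bench. Origin on the bench on the carousel's vertical axis; z up, x from the axis towards the home slot. It carries a steel index plate: an arc 98 to 132 mm from the axis, from -1.5 to +1.5 rad about z, its flat smooth top 36 mm above the bench. The pin can slide on it between holes.
- home_slot (a point): Nominal centre of the home slot on the index plate's top, 115 mm from the axis at angle 0; the slot is 41 mm long along the arc. Four index holes, 12.5 mm wide along the arc, lie at the same radius, nominally at -1.2, -0.6, +0.6 and +1.2 rad. The plate was trimmed by hand: slot and holes together sit up to 0.1 rad (12 mm) to either side of nominal; this is not measured.
- reader_top (a point): Top of the white reader head, 116 mm above the bench, 90 mm from the axis on the plinth's -x side; head and post reach 48 to 134 mm from the axis and are 64 mm wide.
- carousel (a joint): Turn of the carousel about the plinth's z, rad; 0 with the knob over the plinth's x axis, positive counterclockwise from above, stops at -1.36 and +1.36. An aluminium disc, 152 mm across, top 55 mm above the bench, with five capped vials opposite the knob (tops 83 mm above the bench). Light friction (about 1 N at the knob); it stays where it is left.
- axis_top (a point): Top of the spindle nut on the carousel's axis, 66 mm above the bench. From the disc a blue arm, 28 mm wide, top 60 mm above the bench (65 mm at the steel bush round the pin, 26 mm across), reaches out over the index plate and carries the plunger.
- plunger: Index plunger: a red upright cylindrical knob, 26 mm in diameter, 36 mm tall, on a steel pin. Origin at the knob's centre, 115 mm from the carousel axis, z up. It only slides up and down in the blue arm. Home: centre 88 mm above the bench. Lifted 10 mm the pin is clear of the plate; travel ends at 16 mm. A damped spring pushes it down with 4.5 N home, 8 N at 12 mm.
- pin_tip (a point): Flat tip of the steel pin, 10 mm in diameter, 62 mm below the knob's centre. Home it is 26 mm above the bench, 10 mm below the plate's top; resting on the plate between holes, the knob stands 10 mm above home. Over a hole the spring drops the pin if nothing holds the knob up. More than 30 N between pin and plate (down or sideways) damages them.
- tag_green: Fixed green round button, 18 mm across and 5 mm tall, on the plinth's rim 149 mm from the carousel axis, at the nominal angle of the wanted hole. Origin at its underside's centre, 18 mm above the bench. Three grey buttons of the same kind mark the other three holes.
- reagent: Bystander: white plastic reagent bottle with red cap, 64 mm across, 125 mm tall, origin at the centre of its underside.
- beaker: Bystander: empty glass beaker, 72 mm across, 90 mm tall, origin at the centre of its underside.
- tip_rack: Bystander: blue pipette tip box, 90 by 120 by 45 mm (tips stand 8 mm higher), origin at the centre of its underside.

How it is judged:
By the outcome, as a careful person would: the job done as asked, in the order asked, and still so for the second after the job is handed in, with the robot touching nothing.
It also fails if it takes over 61 s, if anything falls off the work surface, if the arm or the gripper's body presses on something with over 40 N, if the wrist force passes 120 N, or if a joint passes its speed limit or range.

## Working session

There is one attempt and no reset: what is moved stays moved. The work goes in short steps, Python scripts to look and compute and a shell command to move; the robot and the scene stay as the last step left them, time stands still between calls to the robot, and variables do not carry over. Pictures are saved under pics/ and viewed, about 8 in all and at most 12, crops included, and the job is handed in when it is done.

```bash
mkdir -p pics; ls; python3 - <<'E'
from cell import bot
import cv2,numpy as np
a=[]
for n in("scene","side","wrist"):
    c=bot.camera(n); cv2.imwrite(f"pics/{n}0.png",c["color"][:,:,::-1]); np.savez(f"{n}0.npz",**c)
    print(n,c["intrinsics"].tolist(),c["R"].round(3).tolist(),c["t"])
s=bot.get_state();print(s)
E
python3 -c "
import cv2,numpy as np
a=cv2.imread('pics/scene0.png');b=cv2.imread('pics/side0.png')
cv2.imwrite('pics/both0.png',cv2.resize(np.vstack([a,b]),None,fx=.78,fy=.78))"
```

```text
pics
scene [[445.28858854937187, 0.0, 254.70086363018055], [0.0, 445.28858854937187, 191.52667282616463], [0.0, 0.0, 1.0]] [[0.854, 0.521, 0.0], [0.449, -0.736, -0.507], [-0.264, 0.433, -0.862]] [-0.44740136 -0.17739497  1.46506428]
side [[411.18139466157237, 0.0, 251.0216787361828], [0.0, 411.18139466157237, 186.76715175548182], [0.0, 0.0, 1.0]] [[-0.997, -0.077, 0.002], [-0.041, 0.51, -0.859], [0.065, -0.857, -0.511]] [0.53422023 0.11082436 1.28265504]
wrist [[297.3186396354542, 0.0, 253.8674060060078], [0.0, 297.3186396354542, 192.01807962511964], [0.0, 0.0, 1.0]] [[0.3, 0.954, -0.001], [0.914, -0.287, 0.288], [0.274, -0.088, -0.958]] [-0.52497248 -0.03661348  0.37785884]
{'clock': 0.15, 'q': array([1.13820962e+00, 4.85607994e-02, 9.79228562e-02, 1.62200860e+00,
       1.44953014e-05, 1.44295649e+00]), 'qvel': array([-0.00071446, -0.00176009,  0.00409137,  0.00060259, -0.00163981,
       -0.0005426 ]), 'tau': array([ 2.20714435e-03, -3.39259386e+01,  3.20423949e+01,  1.53317687e-02,
       -9.19872400e-05,  4.72924228e-06]), 'tool_pos': array([0.15734042, 0.50033702, 0.22147892]), 'tcp_rot': array([ 4.41381581e-04,  8.06241471e-01,  5.91585864e-01, -8.13055912e-04]), 'force': array([-0.7681688 , -0.89357159,  0.02929065]), 'torque': array([-0.0002924 ,  0.03292241, -0.00533634]), 'grip_width': 0.085229569793992}
```

View pics/scene0.png

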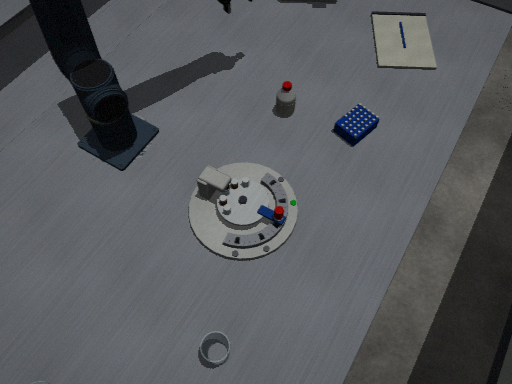

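View pics/side0.png

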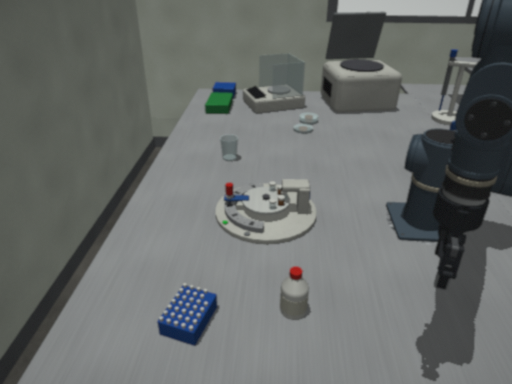

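The scene view shows the knob at (279,212), the green tag at (293,203), and grey tags at about (281,180), (266,249) and (235,254). The side view shows the knob at (229,188) and the green tag at (225,222). Next I'll cast rays to fit the plinth from the tags and the knob.

```bash
cat > h.py <<'E'
import numpy as np,cv2
def ray(c,u,v):
    K=c["intrinsics"];R=c["R"];t=c["t"]
    d=R.T@np.array([(u-K[0,2])/K[0,0],(v-K[1,2])/K[1,1],1]);return -R.T@t,d/np.linalg.norm(d)
def plane(c,u,v,z):
    o,d=ray(c,u,v);return o+d*(z-o[2])/d[2]
def tri(r):
    A=sum(np.eye(3)-np.outer(d,d) for o,d in r);b=sum((np.eye(3)-np.outer(d,d))@o for o,d in r);return np.linalg.solve(A,b)
def blobs(img,lo,hi,amin=6):
    m=cv2.inRange(cv2.cvtColor(img,cv2.COLOR_RGB2HSV),lo,hi)
    n,l,s,c=cv2.connectedComponentsWithStats(m);return [(c[i].round(2).tolist(),s[i].tolist()) for i in range(1,n) if s[i,4]>=amin]
E
python3 - <<'E'
from h import *
C={n:dict(np.load(f"{n}0.npz")) for n in("scene","side")}
for n,c in C.items():
    im=c["color"]
    print(n,"red",blobs(im,(0,130,70),(8,255,255)),blobs(im,(172,130,70),(180,255,255)))
    print(" green",blobs(im,(50,120,60),(75,255,255)))
s=cv2.imread('pics/scene0.png')[155:265,180:310]
t=cv2.imread('pics/side0.png')[170:250,205:325]
cv2.imwrite('pics/crop.png',np.vstack([cv2.resize(s,(650,550//2*2),interpolation=cv2.INTER_CUBIC)]))
E
```

```text
scene red [([286.98, 84.04], [283, 81, 9, 7, 48]), ([278.78, 209.53], [275, 206, 9, 8, 58])] []
 green [([293.09, 202.09], [291, 200, 5, 5, 22])]
side red [([228.98, 188.12], [226, 183, 7, 12, 64]), ([295.54, 272.39], [290, 267, 12, 12, 119])] []
 green [([218.53, 101.27], [206, 93, 26, 20, 384]), ([224.5, 221.8], [223, 221, 4, 3, 10])]
```

View pics/crop.png

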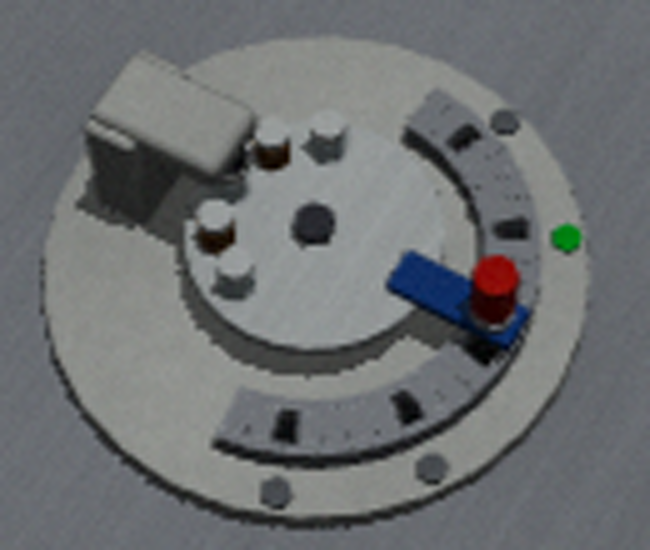

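The crop shows the tags at (505,122), (567,238 green), (431,467) and (276,492), and the holes at (465,137), (512,229), (408,407) and (286,426). The nut is at (313,223). Green is the +0.6 tag, counterclockwise from home.

```bash
python3 - <<'E'
from h import *
from scipy.optimize import least_squares
C={n:dict(np.load(f"{n}0.npz")) for n in("scene","side")}
c=C["scene"]; uv=lambda x,y:(180+(x+.5)/5-.5,155+(y+.5)/5-.5)
tags=[(276,492),(431,467),(567,238),(505,122)];ang=np.array([-1.2,-.6,.6,1.2])
P=np.array([plane(c,*uv(*t),.023)[:2] for t in tags])
f=lambda p:(p[:2]+.149*np.c_[np.cos(ang+p[2]),np.sin(ang+p[2])]-P).ravel()
b=min((least_squares(f,[*P.mean(0),y]) for y in np.arange(-3,3,.5)),key=lambda r:r.cost)
p=b.x;print("plinth",p,"res mm",(b.fun*1e3).round(1))
print("nut",plane(c,*uv(313,223),.066))
k=tri([ray(c,278.78,209.9),ray(C["side"],228.98,188.12)]);print("knob",k)
d=k[:2]-p[:2];print("r",np.hypot(*d),"ang",np.arctan2(d[1],d[0])-p[2])
for h in[(286,426),(408,407),(512,229),(465,137)]:
    q=plane(c,*uv(*h),.036)[:2]-p[:2];print("hole r",np.hypot(*q),"ang",(np.arctan2(q[1],q[0])-p[2]))
g=plane(c,293.09,202.09,.023);print("green",g,"side",plane(C["side"],224.5,221.8,.023))
for n,q,m in(("reagent",(286.98,84.04),(295.54,272.39)),):
    print(n,tri([ray(c,*q),ray(C["side"],*m)]))
print("rack",plane(c,357,123,.05),"beaker",plane(c,215,345,.07))
from cell import bot
s=bot.get_state();print(s["tool_pos"],s["tcp_rot"])
E
```

```text
plinth [ 0.49203436 -0.01526503  0.04082687] res mm [-0.3 -0.4  0.7 -0.5 -0.3  0.1 -0.1  0.8]
nut [ 0.49203017 -0.01589427  0.066     ]
knob [ 0.60472848 -0.00436353  0.09251672]
r 0.11322016935422927 ang 0.05560836450280765
hole r 0.11435515059032253 ang -1.1905600686773066
hole r 0.11505612466467638 ang -0.5793902045231811
hole r 0.11597431951606742 ang 0.6142925664137936
hole r 0.11688633637454121 ang 1.2115352143284586
green [0.61178312 0.07419935 0.023     ] side [0.61023183 0.07852511 0.023     ]
reagent [0.40663845 0.39099103 0.12041265]
rack [0.65200673 0.42224662 0.05      ] beaker [ 0.65116228 -0.39017104  0.07      ]
[0.15734042 0.50033702 0.22147892] [ 4.41381581e-04  8.06241471e-01  5.91585864e-01 -8.13055912e-04]
```

```bash
cat >> h.py <<'E'
from scipy.spatial.transform import Rotation as Ro
from cell import bot
AX=np.array([.4920,-.0155]);A0=.0408
def go(th,z,r=.115,off=0.0):
    """tool shift+turn to carousel angle th, knob pos r, pads tangential; off = extra tangential m"""
    s=bot.get_state();w,x,y,zz=s["tcp_rot"];R=Ro.from_quat([x,y,zz,w])
    a=A0+th;p=np.r_[AX+r*np.array([np.cos(a),np.sin(a)])+off*np.array([-np.sin(a),np.cos(a)]),z]
    xt=np.array([-np.sin(a),np.cos(a),0]);zt=np.array([0,0,-1.]);T=Ro.from_matrix(np.c_[xt,np.cross(zt,xt),zt])
    print("th",th,"shift",(R.inv().apply(p-s["tool_pos"])).round(4).tolist(),"turn",(R.inv()*T).as_rotvec(degrees=True).round(2).tolist())
def where():
    s=bot.get_state();w,x,y,z=s["tcp_rot"];xt=Ro.from_quat([x,y,z,w]).apply([1,0,0])
    d=s["tool_pos"][:2]-AX
    print("t",round(s["clock"],2),"th",round(np.arctan2(d[1],d[0])-A0,4),"r",np.hypot(*d).round(4),"z",s["tool_pos"][2].round(4),"yawth",round(np.arctan2(-xt[0],xt[1])-A0,3),"F",s["force"].round(1),"w",round(s["grip_width"],4))
E
python3 -c "
from h import *
go(.05,.17)"
```

```text
th 0.05 shift [-0.3472, 0.5802, 0.052] turn [-0.03, 0.1, -22.66]
```

```bash
python3 -m jog '[[-0.347,0.58,0.03,0,0.1,-22.7,1],[-0.347,0.58,0.03,0,0.1,-22.7,1],[-0.347,0.58,0.03,0,0.1,-22.7,1],[-0.347,0.58,0.03,0,0.1,-22.7,1],[-0.347,0.58,0.03,0,0.1,-22.7,1],[-0.347,0.58,0.03,0,0.1,-22.7,1],[-0.347,0.58,0.03,0,0.1,-22.7,1],[-0.347,0.58,0.03,0,0.1,-22.7,1],[-0.347,0.58,0.03,0,0.1,-22.7,1],[-0.347,0.58,0.03,0,0.1,-22.7,1]]'; python3 -c "
from h import *
where();go(.05,.17)"
```

```text
clock: 0.98
tool_pos: [0.4261, 0.1978, 0.204]
tcp_rot: [-0.0, 0.674, 0.739, -0.0]
force: [0.2, 0.6, 0.1]
grip_width: 0.0856
t 0.98 th 1.8297 r 0.2232 z 0.204 yawth 0.05 F [0.2 0.6 0.1] w 0.0856
th 0.05 shift [-0.2185, 0.1612, 0.0339] turn [-0.04, -0.01, 0.03]
```

```bash
python3 -m jog '[[-0.2185,0.161,0.034,0,0,0,1],[-0.2185,0.161,0.034,0,0,0,1],[-0.2185,0.161,0.034,0,0,0,1],[-0.2185,0.161,0.034,0,0,0,1],[-0.2185,0.161,0.034,0,0,0,1],[-0.2185,0.161,0.034,0,0,0,1],[-0.2185,0.161,0.034,0,0,0,1],[-0.2185,0.161,0.034,0,0,0,1],[-0.2185,0.161,0.034,0,0,0,1],[-0.2185,0.161,0.034,0,0,0,1]]'; python3 -c "
from h import *
where()
c=bot.camera('wrist');np.savez('w1.npz',**c);cv2.imwrite('pics/w1.png',c['color'][:,:,::-1])
print(c['R'].round(3).tolist(),c['t'],blobs(c['color'],(0,130,70),(8,255,255),30))
go(.05,.095)"
```

```text
clock: 1.82
tool_pos: [0.6057, -0.0048, 0.1694]
tcp_rot: [-0.001, 0.674, 0.739, -0.0]
force: [-0.4, -0.3, 0.3]
grip_width: 0.0855
t 1.82 th 0.0535 r 0.1142 z 0.1694 yawth 0.05 F [-0.4 -0.3  0.3] w 0.0855
[[-0.091, 0.996, 0.002], [0.954, 0.087, 0.286], [0.285, 0.028, -0.958]] [ 0.05867724 -0.59915234  0.15495956] [([248.22, 202.09], [233, 188, 31, 30, 686])]
th 0.05 shift [-0.001, 0.0009, 0.0749] turn [-0.07, -0.05, 0.08]
```

View pics/w1.png

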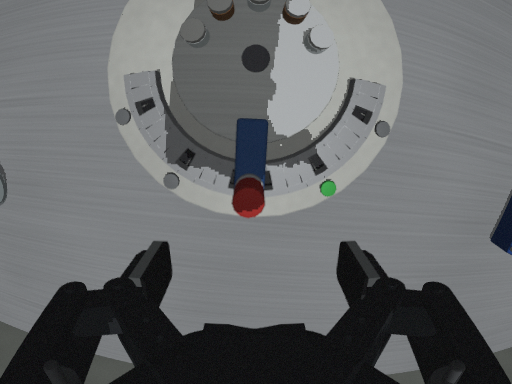

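The wrist view shows the knob top at about (249,203), the green tag at (328,188) and the wanted hole at (318,163). The slot ends show on both sides of the arm, at x≈229 and x≈271. I'll refine from this closer view.

```bash
python3 -c "
from h import *
c=dict(np.load('w1.npz'));K=c['intrinsics'];R=c['R'];t=c['t']
def fp(u,v,z):
    x,y=u-K[0,2],v-K[1,2];r=np.hypot(x,y);a=r/K[0,0];d=R.T@np.array([x/r*np.sin(a),y/r*np.sin(a),np.cos(a)]);o=-R.T@t;return (o+d*(z-o[2])/d[2])[:2]
T=np.array([fp(*q,.023) for q in((123,117),(172,181),(328,188),(382,129))]);print(T.tolist())
ang=np.array([-1.2,-.6,.6,1.2])
from scipy.optimize import least_squares
b=least_squares(lambda p:(p[:2]+.149*np.c_[np.cos(ang+p[2]),np.sin(ang+p[2])]-T).ravel(),[*AX,A0]);p=b.x;print(p,(b.fun*1e3).round(1))
for n,u,v,z in(('nut',256,58,.066),('knobtop',248.5,203,.106),('green hole',318.5,162.5,.036),('h1.2',363,114.5,.036),('h-.6',185.5,159,.036),('h-1.2',145,106,.036),('slotL',230,183,.036),('slotR',271,181,.036)):
    q=fp(u,v,z);d=q-p[:2];print(n,q.round(4),'r',np.hypot(*d).round(4),'ang',round(np.arctan2(d[1],d[0])-p[2],4))
"
```

```text
[[0.5515105311863534, -0.1470167840845371], [0.6169164011158559, -0.08946601090921691], [0.6096461154399334, 0.0757160797339785], [0.5395798958253645, 0.1265746466915613]]
[ 0.49101633 -0.0124539   0.04415701] [-0.4 -1.8  0.7 -1.6  0.5  1.3 -0.8  2.1]
nut [ 0.4918 -0.0123] r 0.0008 ang 0.1649
knobtop [ 0.6055 -0.0078] r 0.1146 ang -0.0039
green hole [0.5813 0.0582] r 0.1146 ang 0.6198
h1.2 [0.528  0.0975] r 0.116 ang 1.2025
h-.6 [ 0.5896 -0.0727] r 0.1155 ang -0.5925
h-1.2 [ 0.5391 -0.1172] r 0.1152 ang -1.1844
slotL [ 0.6102 -0.0269] r 0.12 ang -0.165
slotR [0.6045 0.0133] r 0.1164 ang 0.1787
```

```bash
python3 -m jog '[[-0.002,0,0.02,0,0,0,1],[-0.002,0,0.04,0,0,0,1],[-0.002,0,0.06,0,0,0,1],[-0.002,0,0.074,0,0,0,1],[-0.002,0,0.074,0,0,0,1],[-0.002,0,0.074,0,0,0,1]]' 30 && python3 -m jog '[[0,0,0,0,0,0,-0.2],[0,0,0,0,0,0,-0.4],[0,0,0,0,0,0,-0.6],[0,0,0,0,0,0,-0.6],[0,0,0,0,0,0,-0.6],[0,0,0,0,0,0,-0.6],[0,0,0,0,0,0,-0.6],[0,0,0,0,0,0,-0.6]]' 30; python3 -c "
from h import *
where()"
```

```text
clock: 2.37
tool_pos: [0.6045, -0.0048, 0.0956]
tcp_rot: [-0.002, 0.673, 0.74, -0.001]
force: [0.7, 0.2, 0.1]
grip_width: 0.0856
clock: 3.03
tool_pos: [0.6057, -0.0053, 0.0973]
tcp_rot: [-0.0, 0.673, 0.739, 0.0]
force: [1.1, -0.4, 6.0]
grip_width: 0.0172
t 3.03 th 0.0489 r 0.1142 z 0.0973 yawth 0.053 F [ 1.1 -0.4  6. ] w 0.0172
```

The reading is 17 mm on a 26 mm knob, with 6 N upward, so I'll look.

```bash
python3 -c "
from h import *
c=bot.camera('wrist');d=bot.camera('side');e=bot.camera('scene')
a=c['color'][90:384,100:420];b=cv2.resize(d['color'][150:240,190:320],(424,294),interpolation=cv2.INTER_CUBIC)
e_=cv2.resize(e['color'][160:250,220:350],(424,294),interpolation=cv2.INTER_CUBIC)
v=np.hstack([a,b]);v=np.vstack([v,np.hstack([e_,np.zeros((294,v.shape[1]-424,3),np.uint8)])])
cv2.imwrite('pics/w2.png',v[:,:,::-1]);where()
for i in(d,e):print(blobs(i['color'],(0,130,70),(8,255,255)))"
```

```text
t 3.18 th 0.049 r 0.1142 z 0.0973 yawth 0.053 F [ 0.3 -0.7  4.8] w 0.017
[([229.08, 191.33], [227, 188, 6, 8, 39]), ([295.54, 272.39], [290, 267, 12, 12, 119])]
[]
```

View pics/w2.png

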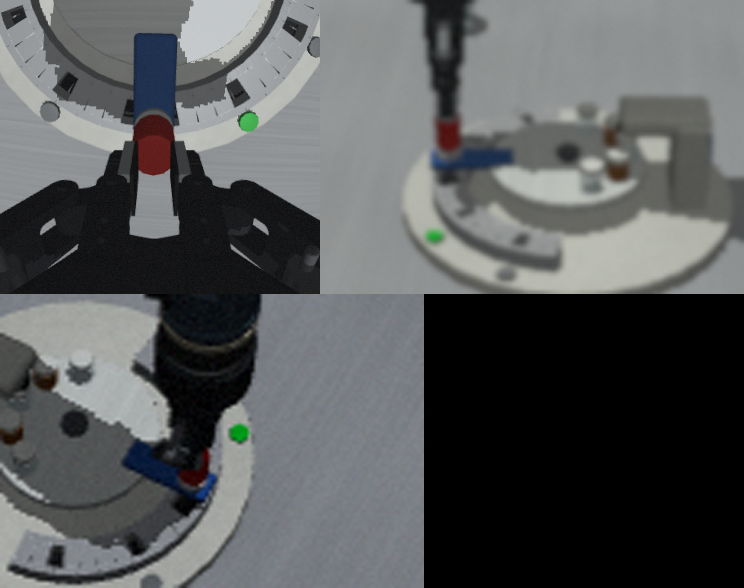

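```bash
python3 -c "
from h import *
c=bot.camera('wrist');d=bot.camera('side')
a=cv2.resize(c['color'][180:310,200:310],(440,520),interpolation=cv2.INTER_CUBIC);b=cv2.resize(d['color'][165:205,215:242],(351,520),interpolation=cv2.INTER_CUBIC)
v=np.clip(np.hstack([a,b]).astype(float)*1.5,0,255)
cv2.imwrite('pics/w3.png',v[:,:,::-1])"
```

```text
[ WARN:0@2.011] global loadsave.cpp:1063 imwrite_ Unsupported depth image for selected encoder is fallbacked to CV_8U.
```

View pics/w3.png

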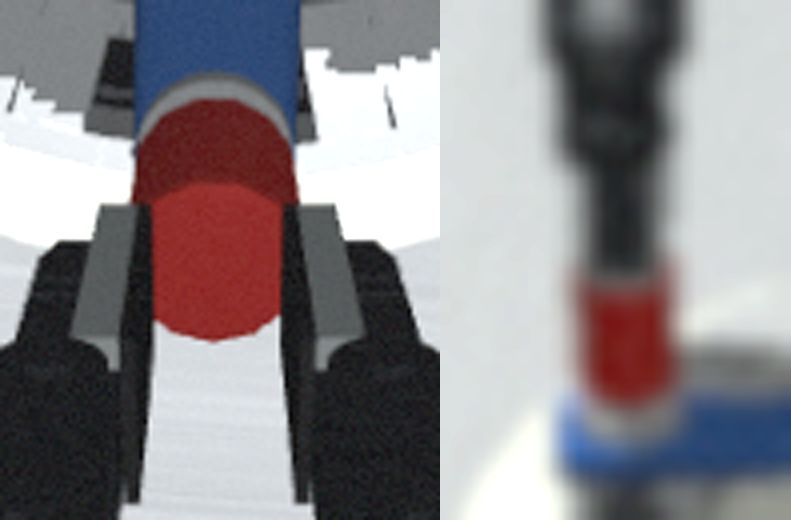

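The knob sits between the pads, but they hold only its top third or so. I'll reopen, zero the readings and check the overhang.

```bash
python3 -m jog '[[0,0,0,0,0,0,0],[0,0,0,0,0,0,0],[0,0,0,0,0,0,0],[0,0,0,0,0,0,0]]' 30;  python3 -c "
from h import *
where();print(bot.finger_overhang)
d=bot.camera('side');b=cv2.resize(d['color'][160:205,205:250],(540,540),interpolation=cv2.INTER_CUBIC)
c=bot.camera('wrist');a=cv2.resize(c['color'][180:310,170:340],(0,0),fx=1.5,fy=540/130)[:,:255]
cv2.imwrite('pics/w4.png',np.uint8(np.clip(np.hstack([b,a])*1.5,0,255))[:,:,::-1])"
```

```text
clock: 3.62
tool_pos: [0.605, -0.0051, 0.0964]
tcp_rot: [-0.001, 0.673, 0.739, -0.0]
force: [0.4, 0.5, -0.1]
grip_width: 0.0427
t 3.62 th 0.0507 r 0.1135 z 0.0964 yawth 0.053 F [ 0.4  0.5 -0.1] w 0.0427
0.022
```

View pics/w4.png

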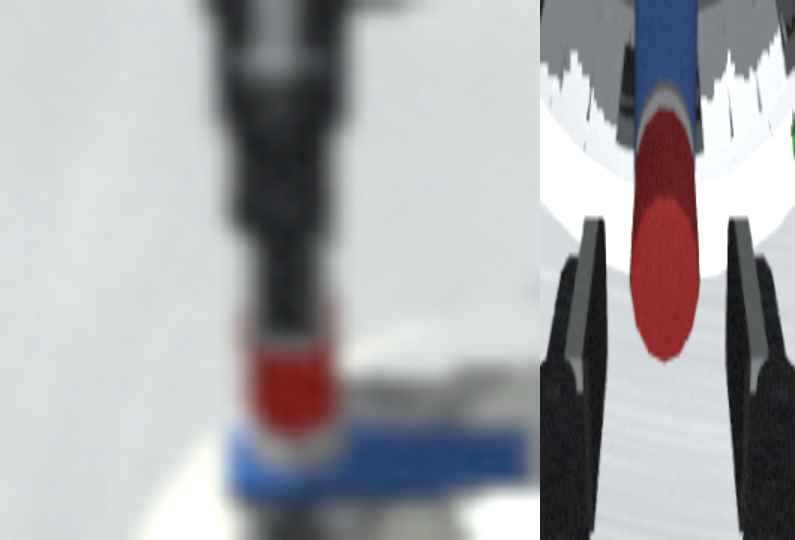

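```bash
python3 -c "
from h import *
for n in('side','wrist'):
  c=dict(np.load('side0.npz')) if n=='side' else bot.camera('wrist');K=c['intrinsics']
  for l,X in(('tip.079',(.605,.022,.079)),('tip.095',(.605,.022,.095)),('tip.1',(.605,.022,.1)),('knobtop',(.605,-.005,.106)),('knobbot front',(.605,.008,.070)),('armtop',(.605,.008,.06))):
    x,y,z=c['R']@np.array(X)+c['t']
    if n=='side': print(n,l,K[0,0]*x/z+K[0,2],K[1,1]*y/z+K[1,2])
    else:
      r=np.hypot(x,y);a=np.arctan2(r,z)*K[0,0]/r;print(n,l,x*a+K[0,2],y*a+K[1,2])
d=bot.camera('side')['color'];print(d[180:202,229].tolist())
"
```

```text
side tip.079 228.06289787138536 196.27385628120877
side tip.095 227.92548898672263 191.82910902453946
side tip.1 227.88218025913895 190.42820726633167
side knobtop 228.92152909477534 184.25353800268846
side knobbot front 228.6992804239738 196.3420779291511
side armtop 228.7806271341137 199.05510179514238
wrist tip.079 295.8783798147438 230.75182129103854
wrist tip.095 299.534701779301 242.1091263624678
wrist tip.1 300.7981078839207 246.05664473503217
wrist knobtop 252.50858031068643 247.46786394391174
wrist knobbot front 272.73376813987284 223.4140796148027
wrist armtop 271.83478835394726 217.70997255807598
[[25, 28, 28], [28, 29, 28], [25, 25, 27], [26, 26, 27], [27, 29, 29], [25, 26, 28], [27, 28, 29], [42, 38, 39], [64, 47, 47], [78, 39, 37], [83, 27, 24], [83, 22, 20], [82, 22, 19], [82, 20, 20], [82, 19, 18], [82, 34, 33], [77, 57, 57], [80, 77, 77], [72, 76, 82], [55, 68, 88], [37, 54, 80], [30, 43, 62]]
```

The projections put the fingertips at z≈0.105–0.11, not 0.075 as specified. So the first closure only brushed the knob's top, which explains 17 mm and the upward push. I trust the cameras, so I'll straddle the knob lower with the jaws half open and recheck. The jaws straddle the arm too, so this is safe.

```bash
python3 -m jog '[[0,0,0.005,0,0,0,0.3],[0,0,0.010,0,0,0,0.3],[0,0,0.015,0,0,0,0.3],[0,0,0.02,0,0,0,0.3],[0,0,0.02,0,0,0,0.3]]' 30;  python3 -c "
from h import *
where()
d=bot.camera('side')['color'];print(d[184:204,229].tolist())
c=bot.camera('wrist');print(blobs(c['color'],(0,130,40),(8,255,255),30))
"
```

```text
clock: 4.23
tool_pos: [0.6041, -0.005, 0.0747]
tcp_rot: [-0.002, 0.673, 0.739, -0.001]
force: [-0.4, 0.3, -0.4]
grip_width: 0.0556
t 4.23 th 0.0522 r 0.1126 z 0.0747 yawth 0.053 F [-0.4  0.3 -0.4] w 0.0556
[[27, 29, 29], [24, 24, 25], [23, 24, 26], [26, 27, 29], [24, 25, 25], [27, 29, 28], [23, 26, 28], [24, 25, 26], [20, 22, 24], [30, 31, 32], [47, 41, 41], [66, 50, 50], [73, 61, 61], [76, 73, 74], [71, 73, 77], [54, 62, 76], [36, 49, 71], [29, 41, 59], [34, 38, 47], [38, 39, 42]]
[([252.5, 256.11], [227, 220, 51, 69, 2660])]
```

```bash
python3 -m jog '[[0,0.002,0.004,0,0,0,0.3],[0,0.002,0.008,0,0,0,0.1],[0,0.002,0.008,0,0,0,-0.2],[0,0.002,0.008,0,0,0,-0.5],[0,0.002,0.008,0,0,0,-0.6],[0,0.002,0.008,0,0,0,-0.6],[0,0.002,0.008,0,0,0,-0.6],[0,0.002,0.008,0,0,0,-0.6]]' 40;  python3 -c "
from h import *
where()
d=bot.camera('side')['color'];print(d[184:204,229].tolist())
"
```

```text
clock: 5.0
tool_pos: [0.6065, -0.005, 0.0677]
tcp_rot: [-0.001, 0.673, 0.739, -0.001]
force: [-0.1, -0.2, -3.3]
grip_width: 0.0248
t 5.0 th 0.0506 r 0.115 z 0.0677 yawth 0.053 F [-0.1 -0.2 -3.3] w 0.0248
[[29, 32, 33], [26, 30, 30], [24, 25, 27], [27, 27, 28], [27, 29, 31], [28, 31, 31], [27, 27, 28], [28, 30, 30], [30, 31, 31], [25, 26, 28], [39, 35, 35], [61, 52, 51], [70, 62, 61], [74, 73, 72], [70, 72, 75], [53, 62, 75], [34, 48, 70], [30, 41, 59], [37, 40, 48], [37, 38, 42]]
```

The jaws stopped at about 25 mm, so the knob is gripped. Next I'll lift 12.5 mm.

```bash
python3 -m jog '[[0,0,-0.003,0,0,0,-0.8],[0,0,-0.006,0,0,0,-0.8],[0,0,-0.009,0,0,0,-0.8],[0,0,-0.0125,0,0,0,-0.8],[0,0,-0.0125,0,0,0,-0.8],[0,0,-0.0125,0,0,0,-0.8]]' 50;  python3 -c "
from h import *
where()
d=bot.camera('side')['color'];print(d[184:204,229].tolist())
for a in(.15,.25,.35,.45,.55,.6): go(a,.08)
"
```

```text
clock: 5.55
tool_pos: [0.6065, -0.005, 0.0801]
tcp_rot: [-0.001, 0.673, 0.739, -0.001]
force: [1.6, 0.1, -8.3]
grip_width: 0.0243
t 5.55 th 0.0508 r 0.1149 z 0.0801 yawth 0.053 F [ 1.6  0.1 -8.3] w 0.0243
[[25, 27, 28], [27, 28, 29], [28, 28, 29], [30, 31, 32], [28, 28, 30], [28, 29, 30], [32, 33, 33], [48, 45, 44], [63, 51, 50], [60, 52, 52], [49, 47, 49], [47, 48, 49], [59, 61, 61], [71, 73, 73], [70, 72, 75], [54, 62, 76], [36, 49, 70], [30, 41, 60], [33, 38, 46], [34, 36, 38]]
th 0.15 shift [0.0114, -0.0005, 0.0001] turn [-0.18, -0.06, -5.57]
th 0.25 shift [0.0228, -0.0022, 0.0001] turn [-0.17, -0.07, -11.3]
th 0.35 shift [0.0339, -0.005, 0.0001] turn [-0.17, -0.07, -17.03]
th 0.45 shift [0.0447, -0.0089, 0.0001] turn [-0.17, -0.08, -22.76]
th 0.55 shift [0.0551, -0.0139, 0.0001] turn [-0.16, -0.09, -28.49]
th 0.6 shift [0.0601, -0.0168, 0.0001] turn [-0.16, -0.1, -31.35]
```

The force is 8.3 N down, which matches the spring at 12 mm, so the pin is clear. Swinging the arc now.

```bash
python3 -m jog '[[0.0057,-0.0002,0,0,0,-2.8,-0.8],[0.0114,-0.0005,0,0,0,-5.6,-0.8],[0.0171,-0.0012,0,0,0,-8.5,-0.8],[0.0228,-0.0022,0,0,0,-11.3,-0.8],[0.0284,-0.0035,0,0,0,-14.2,-0.8],[0.0339,-0.005,0,0,0,-17,-0.8],[0.0393,-0.0068,0,0,0,-19.9,-0.8],[0.0447,-0.0089,0,0,0,-22.8,-0.8],[0.0551,-0.0139,0,0,0,-28.5,-0.8],[0.0551,-0.0139,0,0,0,-28.5,-0.8]]';  python3 -c "
from h import *
where()
c=bot.camera('wrist');np.savez('w5.npz',**c);cv2.imwrite('pics/w5.png',c['color'][:,:,::-1])
go(.58,.08)
"
```

```text
clock: 6.43
tool_pos: [0.5873, 0.0504, 0.0804]
tcp_rot: [-0.002, 0.469, 0.883, 0.001]
force: [3.6, 0.7, -8.4]
grip_width: 0.0246
t 6.43 th 0.5644 r 0.1159 z 0.0804 yawth 0.554 F [ 3.6  0.7 -8.4] w 0.0246
th 0.58 shift [0.0025, -0.0009, 0.0004] turn [-0.03, -0.16, -1.68]
```

View pics/w5.png

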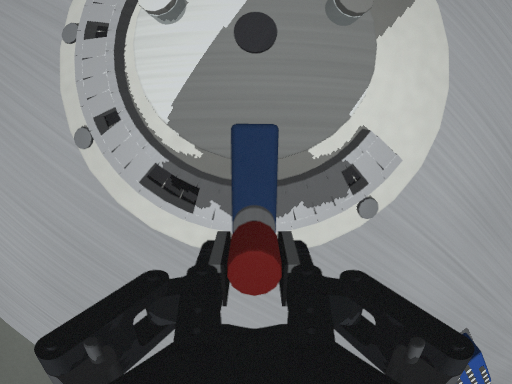

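The carousel followed. The home slot shows at x 143–200, y≈187, the −0.6 hole at (107,120) and the +1.2 hole at (353,179), with the nut at (255,32). I'll relate these to the arm's direction.

```bash
python3 -c "
from h import *
c=dict(np.load('w5.npz'));K=c['intrinsics'];R=c['R'];t=c['t']
def fp(u,v,z):
    x,y=u-K[0,2],v-K[1,2];r=np.hypot(x,y);a=r/K[0,0];d=R.T@np.array([x/r*np.sin(a),y/r*np.sin(a),np.cos(a)]);o=-R.T@t;return (o+d*(z-o[2])/d[2])[:2]
n=fp(255,32,.066);print('nut',n)
k=bot.get_state()['tool_pos'][:2]-n;print('r tcp',np.hypot(*k),'tcp ang',np.arctan2(k[1],k[0]))
q=fp(254.5,128,.06)-n;print('arm dir',np.arctan2(q[1],q[0]))
for l,u,v,z,nom in(('slot',172,187,.036,0),('-.6',107,120,.036,-.6),('1.2',353.5,180,.036,1.2),('-1.2',97,31,.036,-1.2),('tag-.6',83.5,138,.023,-.6),('tag1.2',368,208,.023,1.2),('tag-1.2',70,33,.023,-1.2)):
    q=fp(u,v,z)-n;print(l,np.hypot(*q).round(4),'implied zero dir',(np.arctan2(q[1],q[0])-nom).round(4))
"
```

```text
nut [ 0.49193726 -0.01244286]
r tcp 0.1142318434420773 tcp ang 0.5762303581508337
arm dir 0.5908868219870083
slot 0.1121 implied zero dir 0.0558
-.6 0.1139 implied zero dir 0.0485
1.2 0.1147 implied zero dir 0.0468
-1.2 0.1131 implied zero dir 0.0543
tag-.6 0.1463 implied zero dir 0.044
tag1.2 0.147 implied zero dir 0.045
tag-1.2 0.1471 implied zero dir 0.0425
```

```bash
python3 -c "
from h import *
go(.61,.08)"
python3 -m jog '[[0.003,-0.0006,0,0,0,-1.6,-0.8],[0.005,-0.0015,0,0,0,-3,-0.8],[0.005,-0.0015,0,0,0,-3,-0.8],[0.005,-0.0015,0.001,0,0,-3,-0.8],[0.005,-0.0015,0.0018,0,0,-3,-0.8],[0.005,-0.0015,0.0018,0,0,-3,-0.8]]';python3 -c "
from h import *
where()"
```

```text
th 0.61 shift [0.006, -0.0011, 0.0004] turn [-0.03, -0.16, -3.4]
clock: 6.98
tool_pos: [0.5848, 0.0542, 0.0791]
tcp_rot: [-0.001, 0.447, 0.894, 0.002]
force: [5.2, 3.6, -9.2]
grip_width: 0.0245
t 6.98 th 0.6034 r 0.116 z 0.0791 yawth 0.603 F [ 5.2  3.6 -9.2] w 0.0245
```

```bash
python3 -m jog '[[0,0.001,0.0006,0,0,0,-0.8],[0,0.001,0.0006,0,0,0,-0.8]]'; python3 -m jog '[[0,0,0.0006,0,0,0,-0.8],[0,0,0.0006,0,0,0,-0.8]]';python3 -m jog '[[0,0,0.0006,0,0,0,-0.8],[0,0,0.0006,0,0,0,-0.8]]';python3 -c "
from h import *
where()"
```

```text
clock: 7.15
tool_pos: [0.5848, 0.0542, 0.0781]
tcp_rot: [-0.002, 0.447, 0.894, 0.001]
force: [0.9, 0.7, -8.0]
grip_width: 0.0245
clock: 7.32
tool_pos: [0.5848, 0.0542, 0.0776]
tcp_rot: [-0.002, 0.447, 0.894, 0.001]
force: [1.0, 1.0, -7.0]
grip_width: 0.0245
clock: 7.48
tool_pos: [0.5848, 0.0542, 0.0775]
tcp_rot: [-0.002, 0.448, 0.894, 0.002]
force: [0.5, 1.0, -5.9]
grip_width: 0.0246
t 7.48 th 0.6037 r 0.1161 z 0.0775 yawth 0.602 F [ 0.5  1.  -5.9] w 0.0246
```

The pin is touching the plate: z has stalled at 0.0775 and the load is down to 5.9 N. I'll slide on in small steps with a light downward bias and feel for z dropping.

```bash
J='python3 -m jog'; W='python3 -c "from h import *;where()"'
python3 -m jog '[[0.0007,0,0.001,0,0,-0.3,-0.8],[0.0007,0,0.001,0,0,-0.3,-0.8]]'>/dev/null; eval $W
python3 -m jog '[[0.0007,0,0.001,0,0,-0.3,-0.8],[0.0007,0,0.001,0,0,-0.3,-0.8]]'>/dev/null; eval $W
python3 -m jog '[[0.0007,0,0.001,0,0,-0.3,-0.8],[0.0007,0,0.001,0,0,-0.3,-0.8]]'>/dev/null; eval $W
```

```text
t 7.65 th 0.6047 r 0.1161 z 0.0772 yawth 0.607 F [ 1.1 -1.  -3.8] w 0.0246
t 7.82 th 0.6062 r 0.1161 z 0.0769 yawth 0.612 F [ 1.7 -0.6 -3.4] w 0.0241
t 7.98 th 0.6146 r 0.1161 z 0.0756 yawth 0.617 F [ 1.8  0.3 -7.3] w 0.0248
```

z dropped to 0.0756 and the spring load came back to 7.3 N, so the pin is over the hole. I'll lower it straight.

```bash
W='python3 -c "from h import *;where()"'
python3 -m jog '[[0,0,0.001,0,0,0,-0.8],[0,0,0.002,0,0,0,-0.8],[0,0,0.002,0,0,0,-0.8]]'>/dev/null; eval $W
python3 -m jog '[[0,0,0.001,0,0,0,-0.8],[0,0,0.002,0,0,0,-0.8],[0,0,0.002,0,0,0,-0.8]]'>/dev/null; eval $W
```

```text
t 8.23 th 0.6169 r 0.1161 z 0.0727 yawth 0.618 F [ 2.8  0.7 -6.7] w 0.0245
t 8.48 th 0.6174 r 0.1161 z 0.0704 yawth 0.618 F [ 2.7  0.6 -6.9] w 0.0245
```

```bash
W='python3 -c "from h import *;where()"'
python3 -m jog '[[0,0,0.001,0,0,0,-0.8],[0,0,0.0018,0,0,0,-0.8],[0,0,0.0018,0,0,0,-0.8]]'>/dev/null; eval $W
python3 -m jog '[[0,0,0,0,0,0,-0.3],[0,0,0,0,0,0,-0.1],[0,0,0,0,0,0,0.3],[0,0,0,0,0,0,0.5],[0,0,0,0,0,0,0.5],[0,0,0,0,0,0,0.5]]'>/dev/null; eval $W
python3 -c "
from h import *
c=bot.camera('wrist');print(blobs(c['color'],(0,130,40),(8,255,255),30))"
```

```text
t 8.73 th 0.6175 r 0.1161 z 0.0685 yawth 0.618 F [ 2.5 -0.9 -5.6] w 0.0246
t 9.23 th 0.6165 r 0.1162 z 0.0689 yawth 0.618 F [ 0.   0.1 -0.2] w 0.0643
[([254.28, 259.03], [228, 221, 54, 72, 2851])]
```

The knob is released. I'll back straight up clear, then check its height and position in the scene and side views.

```bash
python3 -m jog '[[0,0,-0.01,0,0,0,0.6],[0,0,-0.03,0,0,0,0.8],[0,0,-0.06,0,0,0,1],[0,0,-0.1,0,0,0,1],[0,0,-0.1,0,0,0,1],[0,0,-0.1,0,0,0,1]]' >/dev/null; python3 -m jog '[[0,-0.04,-0.04,0,0,0,1],[0,-0.08,-0.08,0,0,0,1],[0,-0.12,-0.1,0,0,0,1],[0,-0.16,-0.1,0,0,0,1],[0,-0.2,-0.1,0,0,0,1],[0,-0.24,-0.1,0,0,0,1],[0,-0.24,-0.1,0,0,0,1],[0,-0.24,-0.1,0,0,0,1]]'; python3 -c "
from h import *
where()
C={n:bot.camera(n) for n in('scene','side')}
B={n:blobs(c['color'],(0,130,60),(8,255,255)) for n,c in C.items()};print(B)
a=cv2.resize(C['scene']['color'][155:265,180:310],(390,330),interpolation=cv2.INTER_CUBIC);b=cv2.resize(C['side']['color'][170:250,205:302],(400,330),interpolation=cv2.INTER_CUBIC)
cv2.imwrite('pics/end.png',np.hstack([a,b])[:,:,::-1])"
```

```text
clock: 10.45
tool_pos: [0.3926, -0.094, 0.2719]
tcp_rot: [0.003, 0.442, 0.897, 0.002]
force: [0.7, 0.2, -0.2]
grip_width: 0.0854
t 10.45 th -2.5137 r 0.1266 z 0.2719 yawth 0.613 F [ 0.7  0.2 -0.2] w 0.0854
{'scene': [([286.88, 84.2], [283, 81, 9, 7, 49]), ([283.23, 188.73], [279, 185, 9, 8, 56])], 'side': [([233.7, 199.67], [230, 193, 8, 14, 82]), ([295.57, 272.44], [290, 267, 12, 12, 120])]}
```

View pics/end.png

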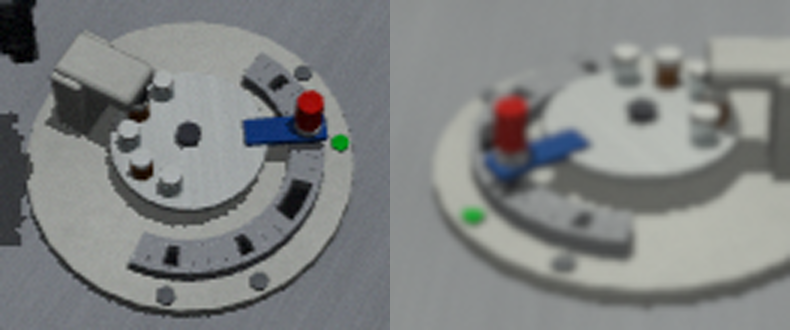

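```bash
python3 -c "
from h import *
c=dict(np.load('scene0.npz'));d=dict(np.load('side0.npz'))
for s,e in(((278.78,209.53),(228.98,188.12)),((283.23,188.73),(233.7,199.67))):
    k=tri([ray(c,*s),ray(d,*e)]);q=k[:2]-AX;print(k,np.hypot(*q),np.arctan2(q[1],q[0])-A0)"
```

```text
[ 0.60444567 -0.00358755  0.09302856] 0.11307491179911357 0.0647459110742951
[0.58218307 0.06091481 0.09272662] 0.11820409836103109 0.662141837694807
```

The triangulated knob height is the same as when it was home (92.7 mm now, 93.0 mm before), so the pin is fully down.

```bash
python3 -c "
from cell import bot
print(bot.sign_off())"
```

```text
the job is handed in; nothing more can be done
None
```

The index pin is fully home in the hole at the green tag, the knob is released, and the job is handed in at about 10.5 s on the robot clock.

**What I did:** I gripped the knob and lifted the pin 12.5 mm, where it pulled with 8.3 N as the spring should. I swung the carousel to about 0.60 rad and lowered the pin until it just touched the plate. Then I slid it on in steps of under 1 mm with only a few newtons on the plate. At about 0.615 rad it dropped into the hole, and I lowered it to the bottom before opening the jaws and backing away.

**Last checks:**
- **Pin height:** the knob stands at the same triangulated height as when it was home (92.7 mm now, 93.0 mm before).
- **Knob free:** the force on the tool was about zero after release, and the arm stands clear.
- **Bystanders:** the reagent bottle's cap had not moved in the images. I did not measure the beaker and tip rack again, but the arm did not go near them.

**What disagreed:**
- **First grasp:** it failed. The cameras put the fingertips about 30 mm higher than the stated geometry, so the jaws closed on the knob's top and pressed it with about 6 N. The pin was still home, and a lower grasp held.
- **Final angle:** the cameras put it at 0.66 rad against 0.617 from the tool, about 5 mm at the knob. I put this down to coarse triangulation, and I trust the drop I felt.

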